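# Layer a crispbread snack and cover it with the cloche

## Robot

A 6-joint arm with a two-finger parallel gripper is mounted at the origin on the work surface. World frame = base frame: x ahead of the robot, y to its left, z up, the work surface at z = 0. Lengths are in m, angles in rad, forces in N, time in s.
With the tool pointing down it reaches from about 0.325 to 0.85 m from the base axis. Payload 15.5 kg.
Tool frame: the origin (TCP) lies between the finger pads; the fingertips stand 25 mm ahead of it and the grasp point (between the pads) lies 6 mm ahead of it; z points along the fingers, y is the line along which they close (so a half turn about z gives the same grasp; the last joint's range is limited). The gripper opens to 91 mm and grips with 3 to 60 N. Pads are 32 mm wide; open, the fingers measure 118 mm over their backs; the gripper's body (76 mm by 178 mm) begins 60 mm behind the grasp point.
Start: joints at [-1.222, 0.494, 1.345, -0, 1.302, -0.096], TCP at [0.269, -0.564, 0.239] pointing down, gripper open.
Joint ranges: [-2.91, 2.91], [-0.82, 2.16], [0.22, 2.67], [-1.22, 4.37], [0.12, 2.79], [-3.08, 3.08]. Speed limits (rad/s): [1.89, 1.89, 2.57, 3.01, 3.01, 3.01].

## Interface

Orientations are given as a unit quaternion [x, y, z, w].
In Python, from cell import arm gives the robot as it stands.
- The arm moves only by the tool carry_out, never from a script. Its argument "deltas" is text: rows parted by semicolons, each of 5 numbers parted by spaces: the shift along the tool's x, y, z in mm, then the turn about the tool's z in rad, then the finger opening in mm, from 0 to 91.2. In form: tx ty tz spin gripper; .... A call has 1 to 8 rows; each row shifts and turns the commanded pose from where the row before left it, along the tool's axes as they then stand; what a row does not reach is not made up. A row lasts 1/10 s, in which the tool goes at most 50 mm and 8.59 degrees, less where a joint would pass 70% of its speed; a pose out of reach is approached as far as the arm can. A call with a gripper value outside its range is refused whole. The fingers move at their own pace and stop on an object; "newtons" is the grip in N (left out, the last holds). Time passes only in rows, so rows that do not move let the fingers close. It gives the time, the measured TCP pose, the force, the opening and the grip force at its end, in the units of the state.
- arm.sense(): the state, without advancing time (a new reading comes with each control period).
- arm.get_image(name): name is "side" or "top" or "wrist"; returns the picture (400x640x3 uint8, red, green, blue); there is no depth.
- arm.camera_params(name): a dict with "intrinsics" (3x3 intrinsics, pixels), "k1" (the pictures are not rectified: a ray, as slopes to the right and down, at radius r is drawn at 1 + k1 r^2 times it, then the intrinsics apply), "cam_to_world" (4x4, takes a point from camera to world coordinates). Camera axes: x right, y down, z forward; pixel columns grow to the right and rows downward; lengths in m; the calibration is good to about 2 mm. A picture is of the moment at which its call begins: read the wrist's pose just before it. camera_params takes no time and is no camera call; for the wrist camera it gives the pose at the moment of the call.
- arm.finish_job(): hands the job in; it is judged then, once.
Trained networks look in the newest picture that a camera, given by its name, has taken for a name from the list of things; names that differ only in an ending like _2 or _b are one class to them, and where a whole thing is asked for, a point or a joint stands for the part that bears it (a point fixed in the world has none). Each returns a list of dicts, best first, with "confidence" (0 to 1); they miss things now and then, are a little off and sometimes report something else, mostly with a low value. They report only what shows in the picture. A call takes as long as a camera call. They do not tell look-alikes from the thing itself.
- arm.masks_of(camera, label): "region" (400x640 bool, what is visible of it) and "box" ([left, top, right, bottom] in pixels, round what is visible of it).
- arm.pinpoint(camera, label): "xy" ([column, row] in pixels: a listed point, or the origin of a listed thing).
The state is a dict: "time": time; "q": joint angles; "joint_velocities": joint speeds; "tau": joint torques, N m; "tool_pos": TCP position; "eef_rot": TCP orientation; "wrist_force": force on the tool from outside, world axes, zero at the start; "torque": the same for the moment, N m; "gripper_width": opening from 0.0 (shut) to 1.0 (fully open); "grasp_force": force on a finger pad.
Only numpy, scipy, OpenCV 4.12 (cv2) and the standard library are available. Lean on these libraries where they do the work, as an engineer would, in place of code of your own. Each camera call takes 0.05 s, during which the arm holds its last target. There are 200 camera calls.

## Task

Build a snack stack in the middle of the plate: the crispbread round with the hole at the bottom, the thick cheese round on it, and the small plain oatcake on top, each lying flat and centred. Then cover the finished stack with the steel cloche, so that its rim sits level on the flat of the plate all round. Lower each thing into place rather than dropping it, and leave the jars, measuring cup, orange lid and ladle where they are.

Things in the scene. Friction and masses are not known exactly. Their poses are not given: they have to be found in the camera images.
- plate: Round white ceramic plate, loose, 0.7 kg. Diameter 196 mm over the rim. Origin: centre of its underside, z up. The flat inner floor lies 6 mm above the origin and is flat to about 76 mm radius; from there the rim slopes up to 16 mm height at 98 mm radius. Stands left or right of the row of discs; the cloche stands on the other side.
- crispbread: Flat brown crispbread round, a disc 68 mm in diameter and 12 mm thick with a 22 mm hole through its middle, about 40 g, lying flat on the table. Origin: centre of its underside, z up. The three discs lie in a row that runs away from the robot, in any order, the nearest two at least 20 mm apart edge to edge; there is free room on the left and right of each (y) for fingers.
- cheese: Thick pale cheese round, a solid disc 64 mm in diameter and 26 mm tall, about 90 g, lying flat. Origin: centre of its underside, z up.
- oatcake: Small plain brown oatcake, a solid disc 60 mm in diameter and 12 mm thick without a hole, about 35 g, lying flat. Origin: centre of its underside, z up.
- cloche: Steel cloche (food cover) open below, about 300 g, standing on the table. Outside diameter 124 mm at the rim, 3 mm wall (118 mm inside), inside height 66 mm, flat top at 70 mm. On top an upright black cylindrical knob, 30 mm in diameter, from 70 to 105 mm height, on the axis. Origin: centre of the rim plane (underside), z up.
- jar_left: Bystander: closed glass jar with a steel lid, 72 mm in diameter, 100 mm tall, far left of the row. Origin: centre of the underside.
- jar_right: Bystander: the same jar, far right of the row. Origin: centre of the underside.
- measuring_cup: Bystander: steel measuring cup, 66 mm in diameter, 45 mm tall, with a flat handle reaching 107 mm from its axis along its -x at the height of the rim; between the robot and the row, on the left. Origin: centre of the underside.
- silicone_lid: Bystander: flat orange silicone lid, 80 mm in diameter, 6 mm thick, with a small knob to 18 mm height; between the robot and the row, on the right. Origin: centre of the underside.
- ladle: Bystander: steel ladle lying beyond the row, bowl 76 mm in diameter and 30 mm tall, handle 250 mm along its +y. Origin: under the centre of the bowl.
Not all that is in view belongs to the job. Of the things that look like the cloche, take the one that is farthest to the robot's right at the start.

How it is judged:
On the way, in this order (a step that is already met when the one before it is completed fails the run):
1. The crispbread round lies flat in the middle of the plate, let go (horizontal distance between crispbread and plate below 0.01 m and z of crispbread in the frame of plate between 0.002 and 0.01 m and angle between crispbread's own z axis and vertical below 0.1 rad and contact force between the fingers and crispbread below 0.1 N and linear speed of crispbread below 0.03 m/s), for 0.2 s.
2. The cheese round lies centred on the crispbread, let go (horizontal distance between each of crispbread, cheese and plate below 0.01 m and z of crispbread in the frame of plate between 0.002 and 0.01 m and angle between each of crispbread, cheese's own z axis and vertical below 0.1 rad and z of cheese in the frame of plate between 0.014 and 0.022 m and contact force between the fingers and cheese below 0.1 N and linear speed of cheese below 0.03 m/s), for 0.2 s.
3. The oatcake lies centred on the cheese, let go (horizontal distance between each of crispbread, cheese, oatcake and plate below 0.01 m and z of crispbread in the frame of plate between 0.002 and 0.01 m and angle between each of crispbread, cheese, oatcake's own z axis and vertical below 0.1 rad and z of cheese in the frame of plate between 0.014 and 0.022 m and z of oatcake in the frame of plate between 0.04 and 0.048 m and contact force between the fingers and oatcake below 0.1 N and linear speed of oatcake below 0.03 m/s), for 0.2 s.
4. The cloche stands over the stack on the plate, let go (horizontal distance between each of crispbread, cheese, oatcake and plate below 0.01 m and z of crispbread in the frame of plate between 0.002 and 0.01 m and angle between each of crispbread, cheese, oatcake's own z axis and vertical below 0.1 rad and z of cheese in the frame of plate between 0.014 and 0.022 m and z of oatcake in the frame of plate between 0.04 and 0.048 m and horizontal distance between cloche and plate below 0.014 m and z of cloche in the frame of plate between 0.002 and 0.01 m and angle between cloche's own z axis and vertical below 0.06 rad and contact force between the fingers and cloche below 0.1 N and linear speed of cloche below 0.03 m/s), for 0.2 s.
At the end, for the whole second after the job is handed in: From below, crispbread, cheese and oatcake rest on the plate, each flat (0.1 rad), touching the one below (4 mm) and within 10 mm of the plate centre; the cloche stands over them, upright (0.06 rad), seated on the plate (4 mm) and centred within 14 mm; all let go, at rest, the plate level (all of step 4 and contact force between the fingers and crispbread below 0.1 N and linear speed of each of crispbread, cheese, oatcake, plate below 0.03 m/s and contact force between the fingers and cheese below 0.1 N and contact force between the fingers and oatcake below 0.1 N and contact force between the fingers and plate below 0.1 N and angle between plate's own z axis and vertical below 0.05 rad).
It fails at once if A disc or the cloche is dropped: it falls freely faster than 0.5 m/s (a fall of over 12 mm) ((contact force between crispbread and anything else below 0.02 N and linear speed of crispbread above 0.5 m/s) or (contact force between cheese and anything else below 0.02 N and linear speed of cheese above 0.5 m/s) or (contact force between oatcake and anything else below 0.02 N and linear speed of oatcake above 0.5 m/s) or (contact force between cloche and anything else below 0.02 N and linear speed of cloche above 0.5 m/s)).
It fails at once if A jar, the measuring cup, the orange lid or the ladle is moved more than 30 mm or tipped over (distance of any of jar_left, jar_right, measuring_cup, silicone_lid, ladle from where it was at the start of the episode above 0.03 m or angle between any of jar_left, jar_right, measuring_cup, silicone_lid, ladle's own z axis and vertical above 0.5 rad).
It also fails if it takes over 72 s, if anything falls off the work surface, if the arm or the gripper's body presses on something with over 40 N, if the wrist force passes 120 N, or if a joint passes its speed limit or range.

## Working session

There is one attempt and no reset: what is moved stays moved. The work goes in short steps, Python scripts to look and compute and a tool call to move; the robot and the scene stay as the last step left them, time stands still between calls to the robot, and variables do not carry over. Pictures are saved under pics/ and viewed, at most 10 in all, crops included, and the job is handed in when it is done.

Besides the shell and the picture viewer there is one more tool, called after "Call:" by a JSON object that holds its "method" and its "body", one argument or row to a line. carry_out: Moves the arm, as the interface text tells. Its arguments: {"type":"object","properties":{"deltas":{"type":"string"},"newtons":{"type":"number"}},"required":["deltas"]}

```bash
mkdir -p pics; cat > h.py <<'E'
import numpy as np, cv2
from cell import arm
from scipy.spatial.transform import Rotation as R
def px2w(cam,uv,z,P=None):
    P=P or arm.camera_params(cam); K=np.array(P["intrinsics"]);k1=P["k1"];T=np.array(P["cam_to_world"])
    d=np.array([(uv[0]-K[0,2])/K[0,0],(uv[1]-K[1,2])/K[1,1]]); s=d.copy()
    for _ in range(20): s=d/(1+k1*(s@s))
    r=T[:3,:3]@np.array([s[0],s[1],1]); o=T[:3,3]
    return o+r*(z-o[2])/r[2]
def state():
    s=arm.sense(); print(s["time"],np.round(s["tool_pos"],4),np.round(R.from_quat(s["eef_rot"]).as_matrix(),3).tolist(),s["gripper_width"],s["grasp_force"]); return s
E
python3 - <<'E'
from h import *
state()
for c in("top","side"):
    im=arm.get_image(c); cv2.imwrite(f"pics/{c}0.png",im[:,:,::-1])
    P=arm.camera_params(c); print(c,np.round(P["cam_to_world"],3).tolist(),P["intrinsics"],P["k1"])
for n in["plate","crispbread","cheese","oatcake","cloche","jar_left","measuring_cup","silicone_lid","ladle"]:
    for d in arm.pinpoint("top",n)[:4]:
        print(n,round(d["confidence"],2),np.round(d["xy"],1),np.round(px2w("top",d["xy"],0),3))
E
```

```text
0.0 [ 0.2688 -0.5639  0.2383] [[0.903, 0.43, -0.0], [0.43, -0.903, 0.001], [0.0, -0.001, -1.0]] 1.0003645497911182 0.0
top [[-0.021, -0.98, 0.198, 0.344], [-1.0, 0.02, -0.007, 0.154], [0.003, -0.198, -0.98, 1.242], [0.0, 0.0, 0.0, 1.0]] [[422.01357997   0.         324.34003906]
 [  0.         422.01357997 199.60120757]
 [  0.           0.           1.        ]] 0.03395872787325096
side [[-0.996, -0.069, 0.06, 0.504], [-0.091, 0.739, -0.667, 0.924], [0.002, -0.67, -0.742, 0.949], [0.0, 0.0, 0.0, 1.0]] [[377.91868508   0.         319.56192859]
 [  0.         377.91868508 197.86047097]
 [  0.           0.           1.        ]] -0.07157825625190377
plate 0.6 [471.6 227.2] [ 0.503 -0.288  0.   ]
crispbread 0.78 [372.5 162.7] [ 0.707 -0.004  0.   ]
cheese 0.63 [382.1 238.1] [ 0.476 -0.023  0.   ]
oatcake 0.51 [368.3 208.7] [0.564 0.014 0.   ]
cloche 0.97 [216.7 277.2] [0.373 0.46  0.   ]
cloche 0.86 [160.5 266.2] [0.408 0.622 0.   ]
cloche 0.55 [251.1 156.3] [0.735 0.366 0.   ]
cloche 0.35 [413.2 274.3] [ 0.369 -0.107  0.   ]
jar_left 0.6 [298.2 163.7] [0.708 0.222 0.   ]
jar_left 0.43 [364.7 206.5] [0.571 0.025 0.   ]
measuring_cup 0.78 [333.3 274.5] [0.373 0.124 0.   ]
measuring_cup 0.64 [395.4 133.9] [ 0.798 -0.079  0.   ]
silicone_lid 0.69 [413.7 270. ] [ 0.381 -0.11   0.   ]
silicone_lid 0.62 [469.5 228.3] [ 0.5   -0.282  0.   ]
silicone_lid 0.33 [271.7 225. ] [0.521 0.303 0.   ]
ladle 0.73 [393.  137.7] [ 0.786 -0.071  0.   ]
```

View pics/top0.png

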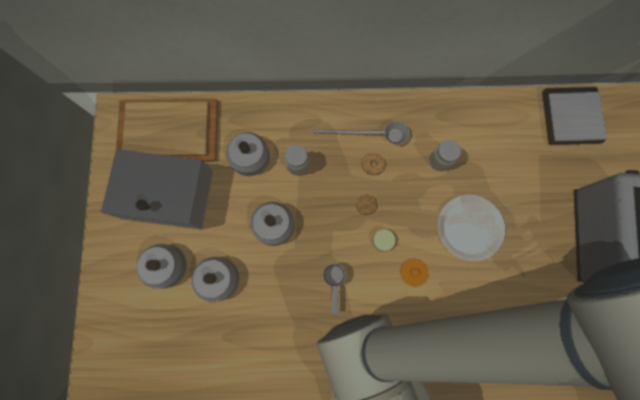

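The top view shows four cloches on the left. The one farthest right is at pixel (273,223). The plate is at (472,227), the cheese at (384,240), the oatcake at (367,204) and the crispbread at (373,163).

Call:
{"method": "carry_out", "body": {
  "deltas": "0 0 0 0.148 91; 0 0 0 0.148 91; 0 0 0 0.148 91; 28 -35 0 0 91; 28 -35 0 0 91; 28 -35 0 0 91; 28 -35 0 0 91; 28 -35 0 0 91"
}}

```text
time: 1.35
tool_pos: [0.4097, -0.3876, 0.2391]
eef_rot: [1.0, 0.0, 0.0, 0.0]
wrist_force: [1.3, -0.5, 0.5]
gripper_width: 0.997
grasp_force: 0.0
```

```bash
python3 - <<'E'
from h import *
s=state(); P=arm.camera_params("wrist"); print(np.round(P["cam_to_world"],3).tolist(),P["intrinsics"],P["k1"])
im=arm.get_image("wrist"); cv2.imwrite("pics/w0.png",im[:,:,::-1])
arm.get_image("top")
for n,z in[("plate",.016),("crispbread",.012),("cheese",.026),("oatcake",.012)]:
    for d in arm.masks_of("top",n)[:1]:
        c=max(cv2.findContours(d["region"].astype(np.uint8),0,1)[0],key=cv2.contourArea)
        e=cv2.fitEllipse(c); print(n,round(d["confidence"],2),np.round(e[0]),np.round(px2w("top",e[0],z),4))
E
```

```text
1.35 [ 0.4097 -0.3876  0.2391] [[1.0, 0.001, 0.0], [0.001, -1.0, -0.0], [0.0, 0.0, -1.0]] 0.9970517242800437 0.0
[[0.0, -0.958, -0.285, 0.49], [-1.0, 0.0, -0.001, -0.388], [0.001, 0.285, -0.958, 0.385], [0.0, 0.0, 0.0, 1.0]] [[313.09242933   0.         315.71164532]
 [  0.         313.09242933 195.62678043]
 [  0.           0.           1.        ]] -0.019254521698725803
plate 0.6 [469. 224.] [ 0.5106 -0.2757  0.016 ]
crispbread 0.83 [373. 164.] [ 0.699  -0.0041  0.012 ]
cheese 0.91 [384. 239.] [ 0.4693 -0.023   0.026 ]
oatcake 0.59 [366. 204.] [0.5752 0.0222 0.012 ]
```

Call:
{"method": "carry_out", "body": {
  "deltas": "24 -36 0 0 91; 24 -36 0 0 91; 24 -36 0 0 91; 24 -36 0 0 91; 24 -36 0 0 91; 24 -36 0 0 91; 24 -36 0 0 91; 0 0 0 0 91"
}}

```text
time: 2.45
tool_pos: [0.5786, -0.1344, 0.2388]
eef_rot: [1.0, 0.001, 0.0, -0.0]
wrist_force: [-0.5, -1.2, -0.5]
gripper_width: 0.996
grasp_force: 0.0
```

```bash
cat >> h.py <<'E'
def meas(cam,names,save=None):
    P=arm.camera_params(cam); im=arm.get_image(cam).copy()
    for n,z in names:
        for d in arm.masks_of(cam,n)[:3]:
            c=max(cv2.findContours(d["region"].astype(np.uint8),0,1)[0],key=cv2.contourArea)
            if len(c)<6: continue
            h=cv2.convexHull(c)[:,0].astype(float)
            w=np.array([px2w(cam,p,z,P)[:2] for p in h]); (x,y),r=cv2.minEnclosingCircle(w.astype(np.float32))
            e=cv2.fitEllipse(c); print(n,round(d["confidence"],2),np.round(d["box"]),"ell",np.round(px2w(cam,e[0],z,P)[:2],4),"mec",round(x,4),round(y,4),round(2*r,4))
            cv2.drawContours(im,[c],-1,(255,0,0),1)
    if save: cv2.imwrite(f"pics/{save}.png",im[:,:,::-1])
E
python3 - <<'E'
from h import *
state(); meas("wrist",[("plate",.016),("crispbread",.012),("cheese",.026),("oatcake",.012)],"w1")
E
```

```text
2.45 [ 0.5786 -0.1344  0.2388] [[1.0, 0.003, 0.001], [0.003, -1.0, 0.001], [0.001, -0.001, -1.0]] 0.9963142731818455 0.0
plate 0.78 [357. 162. 506. 274.] ell [ 0.5239 -0.283 ] mec 0.5023 -0.2832 0.1955
crispbread 0.83 [173.  28. 235.  99.] ell [ 0.7018 -0.0091] mec 0.7014 -0.0092 0.0699
crispbread 0.65 [238. 230. 258. 279.] ell [ 0.471  -0.0449] mec 0.4693 -0.0363 0.066
cheese 0.65 [238. 231. 260. 278.] ell [ 0.4777 -0.0487] mec 0.4759 -0.0402 0.0622
oatcake 0.86 [167. 147. 214. 195.] ell [0.5782 0.0181] mec 0.5781 0.0186 0.0621
```

View pics/w1.png

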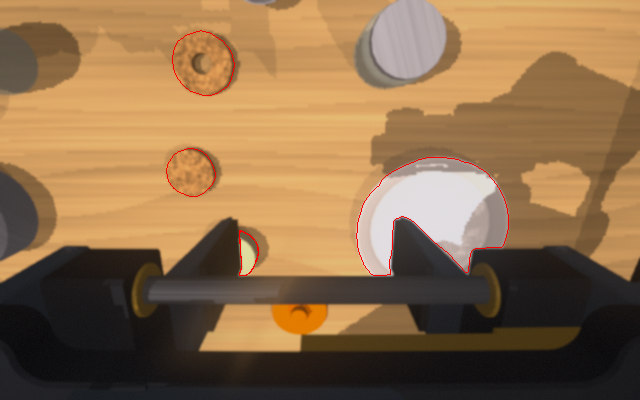

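The wrist view shows the crispbread at (204,63), the oatcake at (191,172), and the plate at (432,215), partly hidden by the fingers. The masks fit these outlines. Next I grasp the crispbread.

Call:
{"method": "carry_out", "body": {
  "deltas": "30 -31 0 0 91; 30 -31 0 0 91; 30 -31 10 0 91; 32 -33 30 0 91; 0 0 45 0 91; 0 0 45 0 91; 0 0 42 0 91; 0 0 0 0 91"
}}

```text
time: 3.5
tool_pos: [0.6919, -0.0149, 0.0641]
eef_rot: [1.0, -0.0, -0.005, -0.0]
wrist_force: [-1.7, -0.2, 0.1]
gripper_width: 0.998
grasp_force: 0.0
```

```bash
python3 - <<'E'
from h import *
state(); meas("wrist",[("crispbread",.012)],"w2")
E
```

```text
3.5 [ 0.6919 -0.0149  0.0641] [[1.0, -0.001, -0.009], [-0.001, -1.0, 0.001], [-0.009, -0.001, -1.0]] 0.9975187912469377 0.0
crispbread 0.7 [255. 162. 353. 260.] ell [ 0.7041 -0.007 ] mec 0.7025 -0.0074 0.0684
```

View pics/w2.png

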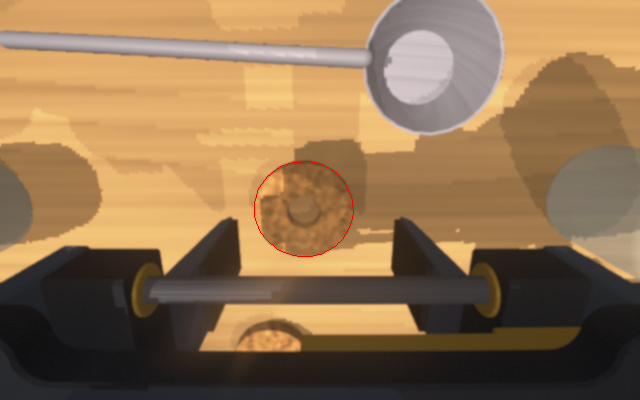

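The crispbread sits at (304,209) between the fingers and is slightly ahead and to the left of centre. I correct for that, lower and close.

Call:
{"method": "carry_out", "body": {
  "deltas": "11 -8 10 0 91; 0 0 26 0 91; 0 0 0 0 91; 0 0 0 0 60; 0 0 0 0 60; 0 0 0 0 60; 0 0 0 0 60; 0 0 0 0 60",
  "newtons": 12
}}

```text
time: 4.4
tool_pos: [0.7074, -0.0059, 0.0348]
eef_rot: [1.0, 0.0, 0.001, 0.0]
wrist_force: [-1.0, -0.8, 7.0]
gripper_width: 0.726
grasp_force: 12.0
```

Call:
{"method": "carry_out", "body": {
  "deltas": "0 0 0 0 85; 0 0 0 0 85; -4 0 0 0 85; 0 0 0 0 85"
}}

```text
time: 4.8
tool_pos: [0.7019, -0.0058, 0.0335]
eef_rot: [1.0, 0.0, -0.0, -0.0]
wrist_force: [-0.4, 0.4, 0.8]
gripper_width: 0.935
grasp_force: 0.0
```

```bash
python3 - <<'E'
from h import *
s=state(); print(s["wrist_force"]); meas("wrist",[("crispbread",.012)],"w3")
im=arm.get_image("side"); print(arm.masks_of("side","crispbread")[0]["box"]); cv2.imwrite("pics/s3.png",cv2.resize(im[100:300,150:450,::-1],None,fx=2.6,fy=2.6))
E
```

```text
4.8 [ 0.7019 -0.0058  0.0335] [[1.0, 0.001, -0.001], [0.001, -1.0, 0.0], [-0.001, -0.0, -1.0]] 0.9349683079328158 0.0
[-0.39920572  0.37172701  0.77630251]
crispbread 0.79 [259. 186. 374. 278.] ell [ 0.7087 -0.0061] mec 0.7037 -0.0063 0.0685
[311.7, 177.8, 330.1, 194.1]
```

View pics/s3.png

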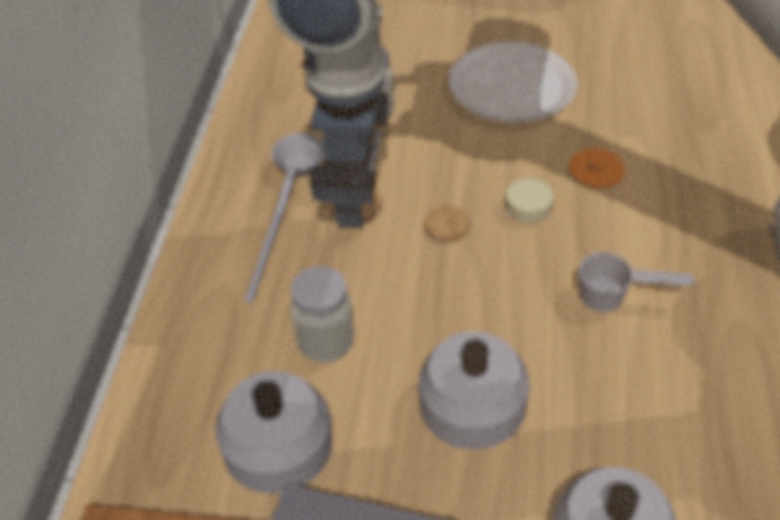

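The side view shows the gripper over the crispbread with nothing else touching it, and the row, cup and jar are undisturbed. I go a little lower and grasp again.

Call:
{"method": "carry_out", "body": {
  "deltas": "1 0 6 0 85; 0 0 0 0 85; 0 0 0 0 60; 0 0 0 0 60; 0 0 0 0 60; 0 0 0 0 60; 0 0 0 0 60; 0 0 0 0 60",
  "newtons": 12
}}

```text
time: 5.8
tool_pos: [0.7036, -0.0058, 0.0276]
eef_rot: [1.0, 0.0, 0.0, 0.0]
wrist_force: [0.5, -0.8, 0.2]
gripper_width: 0.739
grasp_force: 12.0
```

Call:
{"method": "carry_out", "body": {
  "deltas": "0 0 -20 0 60; 0 0 -40 0 60; 0 0 -40 0 60; 0 0 -40 0 60; -20 28 0 0 60; -28 37 0 0 60; -28 37 0 0 60; -28 37 0 0 60"
}}

```text
time: 6.6
tool_pos: [0.5985, -0.1459, 0.1678]
eef_rot: [1.0, 0.001, 0.0, 0.0]
wrist_force: [0.4, -0.6, -1.2]
gripper_width: 0.74
grasp_force: 12.0
```

Call:
{"method": "carry_out", "body": {
  "deltas": "-28 37 0 0 60; -28 37 0 0 60; -20 32 0 0 60; -20 32 0 0 60; 0 0 0 0 60; 0 0 0 0 60"
}}

```text
time: 7.2
tool_pos: [0.5035, -0.2835, 0.1677]
eef_rot: [1.0, -0.0, 0.0, -0.0]
wrist_force: [-0.1, -0.6, -0.6]
gripper_width: 0.741
grasp_force: 12.0
```

```bash
python3 - <<'E'
from h import *
s=state(); print(s["q"]); meas("wrist",[("plate",.016)],"w4"); meas("top",[("plate",.016)]);meas("side",[("plate",.016)])
E
```

```text
7.2 [ 0.5035 -0.2835  0.1677] [[1.0, -0.001, 0.0], [-0.001, -1.0, 0.0], [0.0, -0.0, -1.0]] 0.7407559243178466 11.999926180578768
[-6.16188540e-01  5.06107206e-01  1.54865171e+00  1.88906619e-04
  1.08673299e+00  9.55453654e-01]
plate 0.93 [218.  88. 413. 264.] ell [ 0.5298 -0.2831] mec 0.5022 -0.2829 0.195
plate 0.58 [322. 116. 371. 146.] ell [ 0.5048 -0.2799] mec 0.5037 -0.2846 0.196
```

View pics/w4.png

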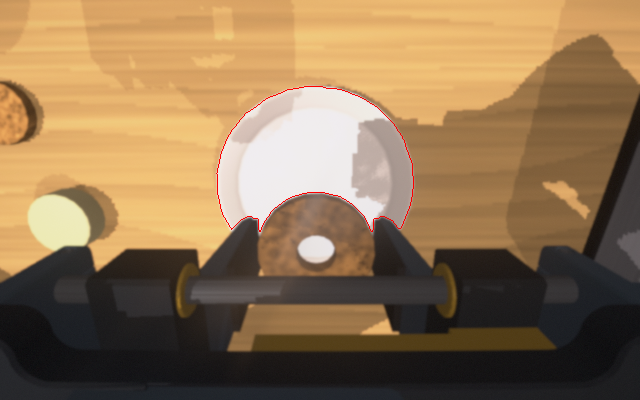

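The wrist view shows the crispbread held at (317,235) over the plate, whose rim spans columns 218–413. I lower it.

Call:
{"method": "carry_out", "body": {
  "deltas": "0 0 30 0 60; 0 0 35 0 60; 0 0 35 0 60; 0 0 20 0 60; 0 0 7 0 60; 0 0 0 0 60; 0 0 3 0 60; 0 0 0 0 60"
}}

```text
time: 8.3
tool_pos: [0.5044, -0.2832, 0.0385]
eef_rot: [1.0, 0.0, 0.001, 0.0]
wrist_force: [-0.3, -0.6, -0.5]
gripper_width: 0.74
grasp_force: 12.0
```

Call:
{"method": "carry_out", "body": {
  "deltas": "-1 0 2 0 60; 0 0 2 0 60; 0 0 0.5 0 60; 0 0 0 0 60; 0 0 0 0 60"
}}

```text
time: 8.8
tool_pos: [0.5029, -0.2831, 0.0335]
eef_rot: [1.0, 0.0, 0.0, 0.0]
wrist_force: [-1.2, 0.1, 6.7]
gripper_width: 0.739
grasp_force: 12.0
```

Call:
{"method": "carry_out", "body": {
  "deltas": "0 0 0 0 78; 0 0 0 0 78; 0 0 0 0 78; 0 0 -15 0 78; 0 0 -35 0 78; 0 0 -40 0 91; -10 -30 -40 0 91; -15 -35 -20 0 91"
}}

```text
time: 9.6
tool_pos: [0.4791, -0.2192, 0.1851]
eef_rot: [1.0, -0.0, 0.002, 0.001]
wrist_force: [0.8, -0.4, 0.1]
gripper_width: 0.993
grasp_force: 0.0
```

Call:
{"method": "carry_out", "body": {
  "deltas": "-15 -35 0 0 91; -15 -35 0 0 91; -15 -35 0 0 91; -15 -35 0 0 91; -15 -35 0 0 91; 0 0 0 0 91; 0 0 0 0 91"
}}

```text
time: 10.3
tool_pos: [0.4029, -0.0432, 0.1825]
eef_rot: [1.0, 0.001, 0.0, 0.0]
wrist_force: [0.7, -0.2, -0.3]
gripper_width: 0.997
grasp_force: 0.0
```

```bash
python3 - <<'E'
from h import *
s=state(); meas("wrist",[("plate",.016),("crispbread",.018),("cheese",.026),("oatcake",.012)],"w5")
E
```

```text
10.3 [ 0.4029 -0.0432  0.1825] [[1.0, 0.002, 0.001], [0.002, -1.0, -0.0], [0.001, 0.0, -1.0]] 0.9966317993084352 0.0
plate 0.78 [468.   1. 640. 183.] ell [ 0.5002 -0.2743] mec 0.5002 -0.2822 0.1948
crispbread 0.76 [526.  47. 605. 124.] ell [ 0.5014 -0.2799] mec 0.4998 -0.2799 0.0746
cheese 0.96 [262.  82. 332. 154.] ell [ 0.4702 -0.0261] mec 0.4694 -0.0263 0.0635
cheese 0.26 [526.  46. 604. 124.] ell [ 0.5007 -0.2737] mec 0.499 -0.274 0.0722
oatcake 0.94 [214.   0. 278.  32.] ell [0.5611 0.0186] mec 0.5706 0.0189 0.0589
```

View pics/w5.png

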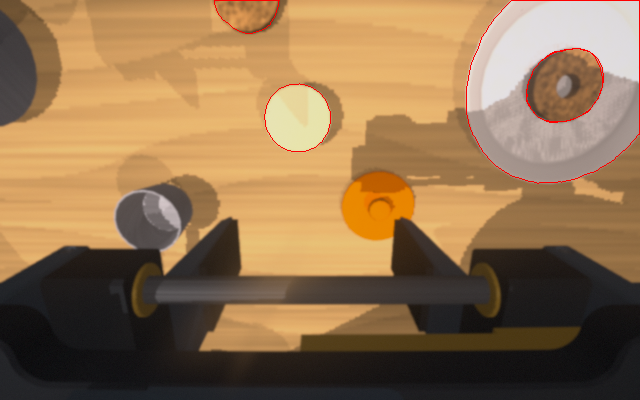

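The crispbread sits centred on the plate at (565,86), the cheese is at (298,118), and the oatcake's edge shows at (247,15). The next grasp is the cheese.

Call:
{"method": "carry_out", "body": {
  "deltas": "33 -8.5 0 0 91; 33.5 -8.5 20 0 91; 0 0 35 0 91; 0 0 35 0 91; 0 0 35 0 91; 0 0 0 0 91; 0 0 0 0 91",
  "newtons": 15
}}

```text
time: 11.25
tool_pos: [0.4693, -0.0269, 0.0575]
eef_rot: [1.0, 0.0, -0.001, -0.0]
wrist_force: [0.7, -0.3, 0.8]
gripper_width: 0.993
grasp_force: 0.0
```

Call:
{"method": "carry_out", "body": {
  "deltas": "0 0 27 0 91; 0 0 0 0 91; 0 0 0 0 58; 0 0 0 0 58; 0 0 0 0 58; 0 0 0 0 58; 0 0 0 0 58; 0 0 0 0 58"
}}

```text
time: 12.05
tool_pos: [0.4698, -0.0266, 0.0311]
eef_rot: [1.0, 0.0, 0.001, 0.0]
wrist_force: [-1.3, -0.3, 13.1]
gripper_width: 0.698
grasp_force: 15.0
```

Call:
{"method": "carry_out", "body": {
  "deltas": "0 0 -20 0 58; 0 0 -40 0 58; 0 0 -40 0 58; 0 25 -30 0 58; 7 40 0 0 58; 7 40 0 0 58; 7 40 0 0 58; 7 40 0 0 58"
}}

```text
time: 12.85
tool_pos: [0.4974, -0.2131, 0.1608]
eef_rot: [1.0, 0.0, 0.0, 0.0]
wrist_force: [1.0, 1.0, -1.0]
gripper_width: 0.698
grasp_force: 15.0
```

Call:
{"method": "carry_out", "body": {
  "deltas": "2 35 0 0 58; 2.5 35 0 0 58; 0 0 20 0 58; 0 0 35 0 58; 0 0 35 0 58; 0 0 14 0 58; 0 0 0 0 58; 0 0 0 0 58"
}}

```text
time: 13.65
tool_pos: [0.5026, -0.2818, 0.0574]
eef_rot: [1.0, 0.0, 0.0, 0.0]
wrist_force: [0.7, -0.1, -0.5]
gripper_width: 0.699
grasp_force: 15.0
```

Call:
{"method": "carry_out", "body": {
  "deltas": "-0.5 1 4 0 58; 0 0 2 0 58; 0 0 1.5 0 58; 0 0 0 0 58; 0 0 0 0 58"
}}

```text
time: 14.15
tool_pos: [0.5018, -0.2827, 0.0492]
eef_rot: [1.0, 0.0, 0.0, 0.0]
wrist_force: [0.3, -0.2, 4.3]
gripper_width: 0.696
grasp_force: 15.0
```

Call:
{"method": "carry_out", "body": {
  "deltas": "0 0 0 0 78; 0 0 0 0 78; 0 0 0 0 78; 0 0 -15 0 78; 0 0 -35 0 78; 0 0 -40 0 91; 0 -30 -40 0 91; 0 -40 0 0 91"
}}

```text
time: 14.95
tool_pos: [0.5037, -0.2141, 0.1834]
eef_rot: [1.0, -0.001, 0.004, 0.002]
wrist_force: [0.1, 0.5, -0.5]
gripper_width: 0.995
grasp_force: 0.0
```

Call:
{"method": "carry_out", "body": {
  "deltas": "0 -40 0 0 91; 0 -40 0 0 91; 0 -40 0 0 91; 0 -40 0 0 91; 0 -40 0 0 91; 0 0 0 0 91; 0 0 0 0 91"
}}

```text
time: 15.65
tool_pos: [0.5013, -0.0119, 0.1788]
eef_rot: [1.0, 0.001, -0.0, 0.0]
wrist_force: [0.7, -1.8, -0.4]
gripper_width: 1.0
grasp_force: 0.0
```

```bash
python3 - <<'E'
from h import *
s=state(); meas("wrist",[("plate",.016),("cheese",.044),("oatcake",.012)],"w6")
E
```

```text
15.65 [ 0.5013 -0.0119  0.1788] [[1.0, 0.003, -0.0], [0.003, -1.0, -0.0], [-0.0, 0.0, -1.0]] 0.9999664953059376 0.0
plate 0.79 [485.  87. 638. 257.] ell [ 0.5121 -0.2727] mec 0.5021 -0.2833 0.1947
cheese 0.77 [547. 157. 632. 230.] ell [ 0.5041 -0.2732] mec 0.5061 -0.274 0.0829
cheese 0.52 [487.  89. 638. 258.] ell [ 0.5185 -0.249 ] mec 0.5093 -0.2584 0.1774
oatcake 0.62 [252.  77. 308. 141.] ell [0.5774 0.0202] mec 0.5768 0.02 0.0597
```

View pics/w6.png

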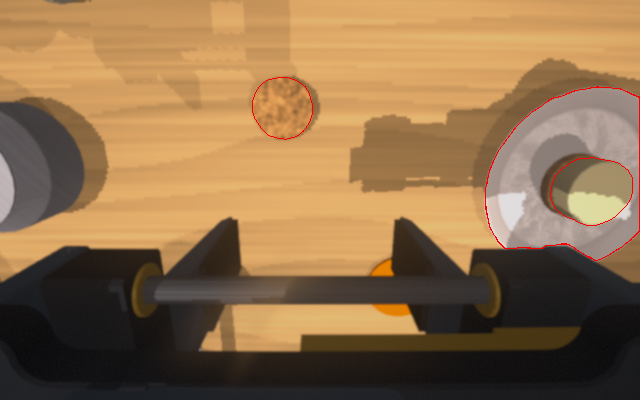

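The cheese stands on the crispbread at about (592,190), and the oatcake is at (283,108). I go for the oatcake.

Call:
{"method": "carry_out", "body": {
  "deltas": "37 -16 0 0 91; 38 -15.5 20 0 91; 0 0 35 0 91; 0 0 35 0 91; 0 0 35 0 91; 0 0 0 0 91; 0 0 0 0 91",
  "newtons": 12
}}

```text
time: 16.55
tool_pos: [0.5764, 0.0183, 0.0542]
eef_rot: [1.0, -0.0, -0.0, -0.0]
wrist_force: [0.1, 0.1, 1.7]
gripper_width: 0.998
grasp_force: 0.0
```

Call:
{"method": "carry_out", "body": {
  "deltas": "0.5 -1 26.5 0 91; 0 0 0 0 91; 0 0 0 0 54; 0 0 0 0 54; 0 0 0 0 54; 0 0 0 0 54; 0 0 0 0 54; 0 0 0 0 54"
}}

```text
time: 17.35
tool_pos: [0.5771, 0.02, 0.0279]
eef_rot: [1.0, 0.0, 0.0, 0.0]
wrist_force: [-0.8, -0.2, 7.8]
gripper_width: 0.653
grasp_force: 12.0
```

Call:
{"method": "carry_out", "body": {
  "deltas": "0 0 -20 0 54; 0 0 -40 0 54; 0 0 -40 0 54; 0 25 -35 0 54; -11 40 0 0 54; -11 40 0 0 54; -11 40 0 0 54; -11 40 0 0 54"
}}

```text
time: 18.15
tool_pos: [0.5323, -0.1664, 0.1626]
eef_rot: [1.0, 0.001, 0.0, 0.0]
wrist_force: [0.4, -0.6, -0.2]
gripper_width: 0.652
grasp_force: 12.0
```

Call:
{"method": "carry_out", "body": {
  "deltas": "-10 38 0 0 54; -10 39 0 0 54; -10 39 0 0 54; 0 0 25 0 54; 0 0 35 0 54; 0 0 18 0 54; 0 0 0 0 54; 0 0 0 0 54"
}}

```text
time: 18.95
tool_pos: [0.5032, -0.281, 0.0848]
eef_rot: [1.0, 0.0, -0.0, -0.0]
wrist_force: [0.1, -0.2, 0.1]
gripper_width: 0.646
grasp_force: 12.0
```

```bash
python3 - <<'E'
from h import *
s=state(); meas("wrist",[("plate",.016)]); meas("side",[("plate",.016),("cheese",.044)])
E
```

```text
18.95 [ 0.5032 -0.281   0.0848] [[1.0, 0.001, -0.0], [0.001, -1.0, 0.0], [-0.0, -0.0, -1.0]] 0.6458857888478808 11.999954169150442
plate 0.81 [189.  81. 449. 331.] ell [ 0.5341 -0.2835] mec 0.5025 -0.2834 0.1948
plate 0.76 [322. 115. 373. 144.] ell [ 0.5009 -0.2797] mec 0.5028 -0.2862 0.1936
plate 0.34 [340. 126. 356. 137.] ell [ 0.5008 -0.2884] mec 0.4983 -0.2937 0.0787
cheese 0.74 [375. 196. 415. 219.] ell [0.3564 0.1304] mec 0.3414 0.133 0.1379
cheese 0.5 [338. 124. 357. 135.] ell [ 0.4946 -0.2538] mec 0.4916 -0.259 0.0836
```

Call:
{"method": "carry_out", "body": {
  "deltas": "-1 2 8 0 54; 0 0 2 0 54; 0 0 2 0 54; 0 0 0 0 54; 0 0 0 0 54"
}}

```text
time: 19.7
tool_pos: [0.502, -0.283, 0.0722]
eef_rot: [1.0, 0.0, -0.0, -0.0]
wrist_force: [0.1, 0.0, -0.3]
gripper_width: 0.654
grasp_force: 12.0
```

Call:
{"method": "carry_out", "body": {
  "deltas": "0 0 0.7 0 54; 0 0 0 0 54; 0 0 0 0 54"
}}

```text
time: 20.0
tool_pos: [0.5021, -0.2831, 0.0719]
eef_rot: [1.0, 0.0, 0.0, 0.0]
wrist_force: [-1.7, 1.3, 5.2]
gripper_width: 0.651
grasp_force: 12.0
```

Call:
{"method": "carry_out", "body": {
  "deltas": "0 0 0 0 78; 0 0 0 0 78; 0 0 0 0 78; 0 0 -15 0 78; 0 0 -35 0 78; -30 0 -40 0 91; -40 0 -40 0 91; 0 0 0 0 91"
}}

```text
time: 20.8
tool_pos: [0.4349, -0.2837, 0.2009]
eef_rot: [1.0, -0.0, 0.002, 0.002]
wrist_force: [0.8, -0.5, -0.1]
gripper_width: 0.995
grasp_force: 0.0
```

```bash
python3 - <<'E'
from h import *
s=state(); meas("wrist",[("plate",.016),("oatcake",.056),("cheese",.044),("crispbread",.018)],"w7")
meas("top",[("cloche",.070)])
E
```

```text
20.8 [ 0.4349 -0.2837  0.2009] [[1.0, -0.0, 0.003], [-0.0, -1.0, -0.003], [0.003, 0.003, -1.0]] 0.994950795841075 0.0
plate 0.93 [223.  16. 408. 207.] ell [ 0.5096 -0.2834] mec 0.5019 -0.2834 0.1966
oatcake 0.96 [282.  85. 345. 151.] ell [ 0.5026 -0.2833] mec 0.5015 -0.2835 0.0598
cloche 0.85 [136. 240. 187. 290.] ell [0.406  0.5952] mec 0.406 0.595 0.1342
cloche 0.74 [191. 257. 239. 300.] ell [0.3685 0.4479] mec 0.3687 0.4472 0.1307
cloche 0.74 [230. 133. 270. 176.] ell [0.72  0.363] mec 0.7199 0.3644 0.1333
```

View pics/w7.png

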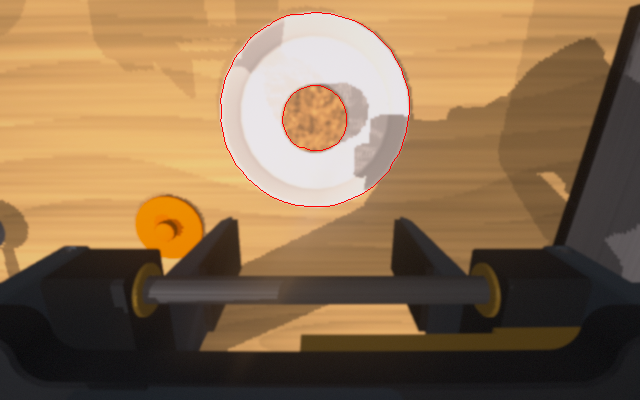

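The oatcake (315,118) is concentric with the plate rim (315,110), so the stack is centred. I move to the cloche.

Call:
{"method": "carry_out", "body": {
  "deltas": "0 -35 -20 0 91; 0 -45 -20 0 91; 0 -45 0 0 91; 0 -45 0 0 91; 0 -45 0 0 91; 0 -45 0 0 91; 0 -45 0 0 91; 0 -45 0 0 91"
}}

```text
time: 21.95
tool_pos: [0.4362, 0.069, 0.2364]
eef_rot: [1.0, 0.001, -0.0, -0.0]
wrist_force: [1.0, -0.7, 0.5]
gripper_width: 0.999
grasp_force: 0.0
```

Call:
{"method": "carry_out", "body": {
  "deltas": "0 -45 0 0 91; 0 -45 0 0 91; 0 -45 0 0 91; 0 -45 0 0 91; 0 -25 0 0 91; 0 0 0 0 91; 0 0 0 0 91"
}}

```text
time: 22.65
tool_pos: [0.436, 0.2723, 0.2361]
eef_rot: [1.0, 0.001, -0.001, 0.0]
wrist_force: [-0.8, -0.1, 0.8]
gripper_width: 0.996
grasp_force: 0.0
```

```bash
python3 - <<'E'
from h import *
s=state(); meas("wrist",[("cloche",.070)],"w8")
P=arm.camera_params("wrist")
for d in arm.pinpoint("wrist","cloche"): print(d["confidence"],d["xy"],px2w("wrist",d["xy"],0,P))
E
```

```text
22.65 [0.436  0.2723 0.2361] [[1.0, 0.002, -0.001], [0.002, -1.0, -0.001], [-0.001, 0.001, -1.0]] 0.9962389743657862 0.0
cloche 0.86 [104. 173. 223. 274.] ell [0.3976 0.4373] mec 0.3879 0.4405 0.1386
cloche 0.81 [  0. 144. 102. 252.] ell [0.4212 0.5591] mec 0.4109 0.5665 0.1526
cloche 0.59 [232.  36. 355. 156.] ell [0.5245 0.2941] mec 0.5216 0.2942 0.1154
0.67 [52.2, 191.4] [0.40841012 0.6097048  0.        ]
0.59 [177.1, 218.1] [0.37202324 0.45190395 0.        ]
0.56 [295.0, 98.5] [0.52113608 0.29489156 0.        ]
```

View pics/w8.png

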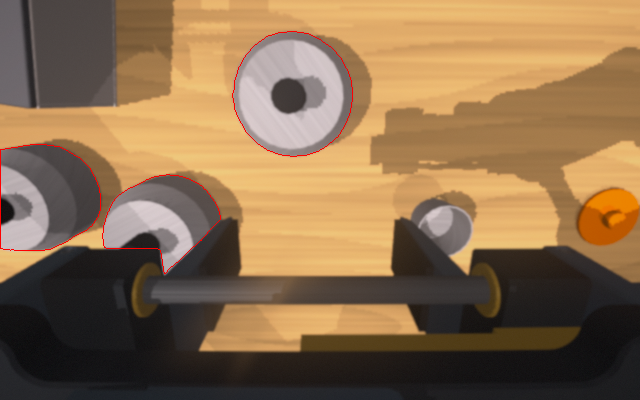

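The target cloche's top is at (292,93), with its dark knob at (289,96). The other two are at its left. I locate the knob exactly.

```bash
python3 - <<'E'
from h import *
P=arm.camera_params("wrist"); im=arm.get_image("wrist")
g=cv2.cvtColor(im,cv2.COLOR_RGB2GRAY)[66:126,262:322]
print(g[30,::4])
_,l,st,ce=cv2.connectedComponentsWithStats((g<85).astype(np.uint8)); i=1+np.argmax(st[1:,4]); print(st[i],ce[i]+[262,66])
c=ce[i]+[262,66]
for z in(.1,.105): print(px2w("wrist",c,z,P))
print(px2w("wrist",(262+st[i][0],c[1]),.105,P)-px2w("wrist",(262+st[i][0]+st[i][2],c[1]),.105,P))
E
```

```text
[201 203  97  61  61  61  60  60  58  57  54 131 136 134 136]
[  9  14  34  33 898] [287.18930958  96.02227171]
[0.52224745 0.29520111 0.1       ]
[0.52215436 0.29477126 0.105     ]
[4.29438959e-05 2.88023516e-02 0.00000000e+00]
```

Call:
{"method": "carry_out", "body": {
  "deltas": "43 -11 0 0 91; 43 -11.5 10 0 91; 0 0 35 0 60; 0 0 35 0 60; 0 0 30 0 60; 0 0 10 0 60; 0 0 0 0 60; 0 0 0 0 60",
  "newtons": 30
}}

```text
time: 23.65
tool_pos: [0.523, 0.2945, 0.1183]
eef_rot: [1.0, 0.0, 0.001, -0.0]
wrist_force: [-0.4, -0.4, 0.3]
gripper_width: 0.662
grasp_force: 0.0
```

Call:
{"method": "carry_out", "body": {
  "deltas": "-1 0 18 0 60; 0 0 0 0 60; 0 0 0 0 25; 0 0 0 0 25; 0 0 0 0 25; 0 0 0 0 25; 0 0 0 0 25; 0 0 0 0 25"
}}

```text
time: 24.45
tool_pos: [0.5216, 0.2947, 0.0995]
eef_rot: [1.0, 0.0, 0.0, -0.0]
wrist_force: [-1.6, 0.7, 6.1]
gripper_width: 0.32
grasp_force: 30.0
```

Call:
{"method": "carry_out", "body": {
  "deltas": "0 0 -10 0 25; 0 0 -30 0 25; 0 0 -40 0 25; 0 10 -35 0 25; -1 25 0 0 25; -1 38 0 0 25; -2 42 0 0 25; -2 42 0 0 25"
}}

```text
time: 25.25
tool_pos: [0.5148, 0.1361, 0.2145]
eef_rot: [1.0, 0.001, -0.0, 0.0]
wrist_force: [-0.3, -0.5, -3.9]
gripper_width: 0.324
grasp_force: 30.0
```

Call:
{"method": "carry_out", "body": {
  "deltas": "-2 42 0 0 25; -2 42 0 0 25; -2 42 0 0 25; -2 42 0 0 25; -2 42 0 0 25; -2 42 0 0 25; -1 42 0 0 25; -1 42 0 0 25"
}}

```text
time: 26.05
tool_pos: [0.501, -0.2002, 0.2145]
eef_rot: [1.0, 0.0, -0.0, -0.0]
wrist_force: [1.1, 0.8, -3.9]
gripper_width: 0.323
grasp_force: 30.0
```

Call:
{"method": "carry_out", "body": {
  "deltas": "-1 40 0 0 25; 0 30 0 0 25; 0 0 0 0 25; 0 0 0 0 25"
}}

```text
time: 26.45
tool_pos: [0.5003, -0.2688, 0.2141]
eef_rot: [1.0, -0.0, -0.0, -0.0]
wrist_force: [0.2, 0.5, -3.6]
gripper_width: 0.325
grasp_force: 30.0
```

Call:
{"method": "carry_out", "body": {
  "deltas": "2 14.5 0 0 25; 0 0 0 0 25; 0 0 20 0 25; 0 0 30 0 25; 0 0 30 0 25; 0 0 18 0 25; 0 0 0 0 25; 0 0 0 0 25"
}}

```text
time: 27.25
tool_pos: [0.503, -0.2828, 0.1165]
eef_rot: [1.0, 0.001, 0.0, -0.0]
wrist_force: [0.5, -0.8, -2.5]
gripper_width: 0.323
grasp_force: 30.0
```

```bash
python3 - <<'E'
from h import *
s=state(); print(s["wrist_force"]); meas("wrist",[("plate",.016),("cloche",.070+s["tool_pos"][2]-.0995)],"w9")
E
```

```text
27.25 [ 0.503  -0.2828  0.1165] [[1.0, 0.001, 0.0], [0.001, -1.0, 0.0], [0.0, -0.0, -1.0]] 0.3232678561984575 29.99857485294342
[ 0.54349156 -0.82436365 -2.47367394]
plate 0.95 [201.  83. 434. 250.] ell [ 0.5129 -0.2832] mec 0.5023 -0.2833 0.1958
cloche 0.65 [227. 128. 405. 308.] ell [ 0.5291 -0.283 ] mec 0.5159 -0.2831 0.1099
```

View pics/w9.png

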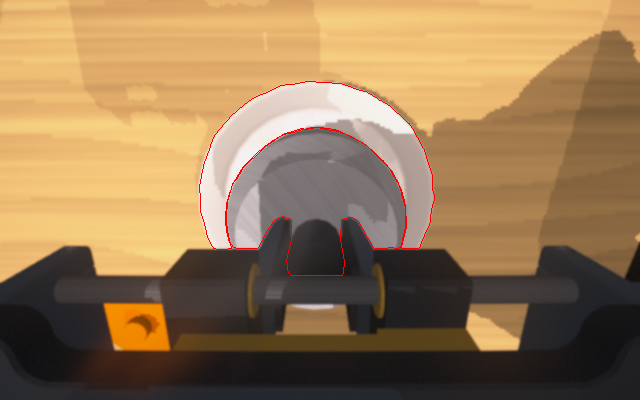

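The cloche (centred near column 316) hangs centred in the plate rim (201–434). I lower it the last bit.

Call:
{"method": "carry_out", "body": {
  "deltas": "0 0 5 0 25; 0 0 3 0 25; 0 0 2 0 25; 0 0 1 0 25; 0 0 0 0 25; 0 0 0 0 25"
}}

```text
time: 28.0
tool_pos: [0.5026, -0.2831, 0.1055]
eef_rot: [1.0, 0.0, 0.0, 0.0]
wrist_force: [-4.6, 0.9, 9.8]
gripper_width: 0.323
grasp_force: 30.0
```

Contact at the expected height. I release and retreat.

Call:
{"method": "carry_out", "body": {
  "deltas": "0 0 0 0 60; 0 0 0 0 60; 0 0 0 0 60; 0 0 0 0 60; 0 0 -15 0 60; 0 0 -35 0 60; -30 0 -40 0 60; 0 0 0 0 60"
}}

```text
time: 28.8
tool_pos: [0.4721, -0.2839, 0.1992]
eef_rot: [1.0, 0.0, 0.002, 0.002]
wrist_force: [0.6, -0.1, -0.6]
gripper_width: 0.658
grasp_force: 0.0
```

Call:
{"method": "carry_out", "body": {
  "deltas": "-40 0 -10 0 60; -20 0 0 0 60; 0 0 0 0 60; 0 0 0 0 60"
}}

```text
time: 29.2
tool_pos: [0.4128, -0.2833, 0.2049]
eef_rot: [1.0, 0.0, 0.0, 0.0]
wrist_force: [0.4, -0.6, -0.1]
gripper_width: 0.655
grasp_force: 0.0
```

```bash
python3 - <<'E'
from h import *
state(); meas("wrist",[("plate",.016),("cloche",.076)])
arm.get_image("wrist")
for d in arm.pinpoint("wrist","cloche")[:2]: print(d["confidence"],px2w("wrist",d["xy"],.006))
print(arm.finish_job())
E
```

```text
29.2 [ 0.4128 -0.2833  0.2049] [[1.0, 0.0, 0.0], [0.0, -1.0, -0.0], [0.0, 0.0, -1.0]] 0.6553403965110138 0.0
plate 0.75 [223.   5. 409. 187.] ell [ 0.5069 -0.2833] mec 0.5013 -0.2835 0.1958
plate 0.38 [134. 175. 202. 240.] ell [ 0.3803 -0.1173] mec 0.379 -0.1175 0.0793
cloche 0.72 [249.  16. 388. 157.] ell [ 0.5056 -0.2834] mec 0.502 -0.2834 0.1145
0.7 [ 0.49992216 -0.28222191  0.006     ]
the job is handed in; nothing more can be done
None
```

The crispbread, cheese and oatcake are stacked in the middle of the plate and covered by the right-most cloche, which the last camera measurement puts within about 2 mm of the plate centre; I handed the job in at about 29 s, and no verdict came back.

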